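# Snap the filter cover off the pastry case's cooling unit

### The arm

A 6-joint arm with a two-finger parallel gripper is mounted at the origin on the work surface. World frame = base frame: x ahead of the robot, y to its left, z up, the work surface at z = 0. Lengths are in m, angles in degrees, forces in N, time in s.
With the tool pointing down it reaches from about 0.25 to 0.775 m from the base axis. Payload 4 kg.
Tool frame: the origin (TCP) lies at the very end of the fingers, on their centre line; the grasp point (between the pads) lies 19 mm behind it; z points along the fingers, x is the direction in which the jaws open and shut, and the axes are right-handed (so a half turn about z gives the same grasp; the last joint's range is limited). The gripper opens to 85 mm and grips with 20 to 120 N. Pads are 22 mm wide; open, the fingers measure 114 mm over their backs; the gripper's body (76 mm by 85 mm) begins 54 mm behind the grasp point. The pads swing forward as they close: fully open they stand 13 mm farther back than shut.
Start: joints at [-69.334, 4.996, 78.535, -0, 96.463, -5.907], TCP at [0.246, -0.492, 0.21] pointing down, gripper open.
Joint ranges: [-177.83, 177.83], [-43.37, 116.18], [15.69, 146.23], [-61.86, 241.86], [9.47, 152.12], [-147.06, 147.06]. Speed limits (degrees/s): [159.86, 159.86, 180, 180, 180, 180].

### API

Orientations are given as a 3x3 rotation matrix whose columns are the frame's x, y, z axes.
In Python, from station import ctrl gives the robot as it stands.
- The arm moves only by the shell command python3 -m pendant 'ROWS' [FORCE]. ROWS is JSON, a list of rows, each an object of numbers: "claw": the opening, from 0 (shut) to 1 (fully open); "dx", "dy", "dz": the shift along the tool's x, y, z in m; "yaw": the turn about the tool's z in degrees. In form: [{"claw": .., "dx": .., "dy": .., "dz": .., "yaw": ..}, ...]. A call has 1 to 20 rows; each row shifts and turns the commanded pose from where the row before left it, along the tool's axes as they then stand; what a row does not reach is not made up. A row lasts 1/8 s, in which the tool goes at most 62.5 mm and 10.7 degrees, less where a joint would pass 70% of its speed; a pose out of reach is approached as far as the arm can. A call is refused whole if a number of a shift passes 0.0625 or a number of a turn 10.7, either way. A call with a gripper value outside its range is refused whole. The fingers move at their own pace and stop on an object; FORCE is the grip in N (left out, the last holds). Time passes only in rows, so rows that do not move let the fingers close. It gives the time, the measured TCP pose, the force and the opening at its end, in the units of the state.
- ctrl.sense(): the state, without advancing time (a new reading comes with each control period).
- ctrl.camera(name): name is "scene" or "top"; returns the picture (480x640x3 uint8, red, green, blue); there is no depth.
- ctrl.camera_model(name): a dict with "fov_y" (degrees; the focal length in pixels is half the picture's height over the tangent of half this angle, whatever the lens; pixels are square), "cx", "cy" (the principal point, pixels), "dist" ([k1, k2, p1, p2, k3] as OpenCV has them; the pictures are not rectified), "pose" (4x4, takes a point from camera to world coordinates). Camera axes: x right, y up, looking along -z (the intrinsics and any distortion apply to the point x, -y, -z); pixel columns grow to the right and rows downward; lengths in m; the calibration is good to about 2 mm. A picture is of the moment at which its call begins. camera_model takes no time and is no camera call.
- ctrl.sign_off(): hands the job in, once; it reports no verdict.
The state is a dict: "clock": time; "q": joint angles; "dq": joint speeds; "joint_efforts": joint torques, N m; "tcp_pos": TCP position; "ee_rot": TCP orientation; "force": force on the tool from outside, world axes, zero at the start; "moment": the same for the moment, N m; "width": finger opening in m.
Only numpy, scipy, OpenCV 4.12 (cv2) and the standard library are available. Lean on these libraries where they do the work, as an engineer would, in place of code of your own. Each camera call takes 0.05 s, during which the arm holds its last target.

### The job

The dust filter in the cooling unit of the pastry case is due for cleaning, so uncover it using fingertips only. Press the snap tab in front of the louvred filter cover right in until the cover springs loose, then push the cover straight on along its guides, away from the tab, until it is completely out of the guides and lies flat on the free rear deck of the unit. Do not pick the cover up or push it over the edge, and leave the cup on the unit and the milk jug and tamper beside it where they stand.

Things in the scene. Friction and masses are not known exactly. Their poses are not given: they have to be found in the camera images.
- unit: Cooling unit, fixed: steel box 340 x 320 mm (x, y), flat aluminium top deck 150 mm above the counter. Origin: centre of its underside; x points from its front (control panel, robot side) to its rear, y left, z up. On the deck, front to rear along the centre line: snap tab, filter cover in its seat between two guides, free flat deck to the rear edge at x = 170 mm.
- seat (a point): Centre of the cover's seat on the deck, at (-50, 0, 150) mm in the unit's frame; axes as the unit's. In the seat the cover's origin lies here. Below is the filter opening, 70 x 90 mm, 11 mm deep, centre 5 mm to the rear. In front of the seat, 64 mm from this point at y = +-40, stand two spring housings 7.5 mm high whose pins nudge the released cover 6 to 10 mm to the rear (+x).
- guide_end (a point): Point on the deck midway between the rear ends of the two guides, at (-5, 0, 150) mm in the unit's frame. The guides run 100 mm forward from here along x: walls at |y| = 66.5 to 72.5 mm, 12.5 mm high, with lips reaching in to |y| = 58 over the cover's flange, which can only slide along x. The cover is out once its trailing flange edge passes this point (its origin 55 mm behind it).
- tab_top (a point): Centre of the top face of the snap tab: a black plastic pad 26 x 36 mm (x, y) in a 3 mm high bezel, at (-126, 0) mm in the unit's frame. At rest its top is 16 mm above the deck, 166 mm above the counter. It is pressed straight down; the point moves with the pad. Axes as the unit's.
- snap_tab (a joint): How far the tab is pressed down, m: 0 at rest, 0.008 at its stop. Spring 1 N at rest, 4 N at the stop; friction on the loaded catch adds 3 to 6 N. Past about 0.0055 the catch drops out of the cover, which springs loose. Let go, the tab stays partly in under the cover (0.003 to 0.007) till the cover has moved some 14 mm, then returns to 0. Unpressed, the catch locks the cover.
- cover: Filter cover, loose, 0.2 to 0.34 kg, grey metal: flange plate 110 x 130 mm (x, y), 8 mm thick, with a raised louvred hood 76 x 106 mm on it, from x = -24 to 52, top 22 mm above the underside. Origin: centre of the flange's underside; axes as the unit's while seated. It overhangs the deck's rear edge once its origin is more than 115 mm to the rear of the unit's origin.
- push_face (a point): Centre of the upright end wall of the cover's hood that looks towards the tab: 106 mm wide (y), 14 mm high (8 to 22 mm above the cover's underside), at (-24, 0, 15) mm in the cover's frame. The flat flange ledge before it is 31 mm deep (x = -55 to -24), its top 8 mm above the deck, with the catch's window 10 x 28 mm in its middle (x = -47 to -37).
- cup: White espresso cup on the rear left corner of the unit's deck, radius 30 mm, 50 mm high, with a handle. Origin at the centre of its foot. Leave it.
- milk_jug: Steel milk jug on the counter to the left of the unit, radius 42 mm, 105 mm high, with a handle. Origin at the centre of its foot. Leave it.
- tamper: Steel coffee tamper standing on the counter to the right of the unit, radius 29 mm, 92 mm high. Origin at the centre of its foot. Leave it.
Mind the look-alikes: they are no part of the job. There is more than one size of the cover; the job needs the largest.

How it is judged (in metres and radians):
On the way, in this order (a step that is already met when the one before it is completed fails the run):
1. the snap tab is pressed in at least 5 mm while the cover is still in its seat (within 20 mm of it) (value of joint snap_tab above 0.005 m and x of cover in the frame of unit below -0.03 m), for 0.02 s.
2. the cover has been pushed completely out of its guides (x of cover in the frame of unit above 0.05 m), for 0.1 s.
At the end, for the whole second after the job is handed in: The cover has its whole flange out of the guides (origin over 50 mm behind the unit's), lies flat on the deck (tilt under 0.06 rad, underside 145 to 156 mm above the counter) at rest, the tab has sprung back (under 2 mm); cup, jug and tamper are within 20 mm of their places (x of cover in the frame of unit above 0.05 m and angle between cover's own z axis and vertical below 0.06 rad and height (world z) of cover between 0.145 and 0.156 m and linear speed of cover below 0.01 m/s and value of joint snap_tab below 0.002 m and distance of each of cup, milk_jug, tamper from where it was at the start of the episode below 0.02 m); the robot touches nothing.
It fails at once if the cover is lifted more than 15 mm off the deck or tipped by more than 0.25 rad (height (world z) of cover above 0.165 m or angle between cover's own z axis and vertical above 0.25 rad).
It fails at once if the cup, the milk jug or the tamper is shifted more than 20 mm or tipped by more than 0.3 rad (distance of any of cup, milk_jug, tamper from where it was at the start of the episode above 0.02 m or angle between any of cup, milk_jug, tamper's own z axis and vertical above 0.3 rad).
It also fails if it takes over 38 s, if anything falls off the work surface, if the arm or the gripper's body presses on something with over 40 N, if the wrist force passes 120 N, or if a joint passes its speed limit or range.

## Working session

There is one attempt and no reset: what is moved stays moved. The work goes in short steps, Python scripts to look and compute and a shell command to move; the robot and the scene stay as the last step left them, time stands still between calls to the robot, and variables do not carry over. Pictures are saved under pics/ and viewed, and the job is handed in when it is done.

```bash
mkdir -p pics; ls; python3 - <<'E'
from station import ctrl
import cv2
for n in("scene","top"):
    im=ctrl.camera(n);cv2.imwrite(f"pics/{n}0.png",im[:,:,::-1])
    m=ctrl.camera_model(n);print(n,m)
s=ctrl.sense();print(s)
E
```

```text
pics
scene {'fov_y': 48.24978217641966, 'cx': 325.767642077526, 'cy': 236.03294061875238, 'dist': array([-0.14981636,  0.        ,  0.        ,  0.        ,  0.        ]), 'pose': array([[ 0.29934716, -0.71446277,  0.63240354,  1.15688663],
       [ 0.95406721,  0.23255644, -0.18887369, -0.12010496],
       [-0.0121263 ,  0.65989428,  0.75126061,  0.85573091],
       [ 0.        ,  0.        ,  0.        ,  1.        ]])}
top {'fov_y': 54.67785567187953, 'cx': 317.59599137272363, 'cy': 234.2629021984681, 'dist': array([0.00360319, 0.        , 0.        , 0.        , 0.        ]), 'pose': array([[ 0.02526868,  0.98507686, -0.17025001,  0.3830878 ],
       [-0.99926895,  0.02977672,  0.0239774 ,  0.06540939],
       [ 0.02868907,  0.16951967,  0.98510914,  0.94999267],
       [ 0.        ,  0.        ,  0.        ,  1.        ]])}
{'clock': 0.1, 'q': array([-6.93339331e+01,  5.03659598e+00,  7.86196099e+01,  4.62172533e-04,
        9.64651047e+01, -5.90773305e+00]), 'dq': array([ 0.01252008, -0.10203397, -0.24682578, -0.01760015, -0.04954341,
        0.04453863]), 'joint_efforts': array([ 2.06122633e-03, -3.53013396e+01, -3.14218783e+01, -9.40542577e-05,
        7.92874955e-03, -1.52208503e-05]), 'tcp_pos': array([ 0.24584997, -0.49140643,  0.20860863]), 'ee_rot': array([[ 4.47350191e-01, -8.94358574e-01, -7.39727822e-04],
       [-8.94356403e-01, -4.47350745e-01,  1.98385560e-03],
       [-2.10519606e-03, -2.25897867e-04, -9.99997759e-01]]), 'force': array([-0.68122865, -0.22206822, -0.99750673]), 'moment': array([0.03710044, 0.03957765, 0.02117433]), 'width': 0.0853491392877024}
```

View pics/scene0.png

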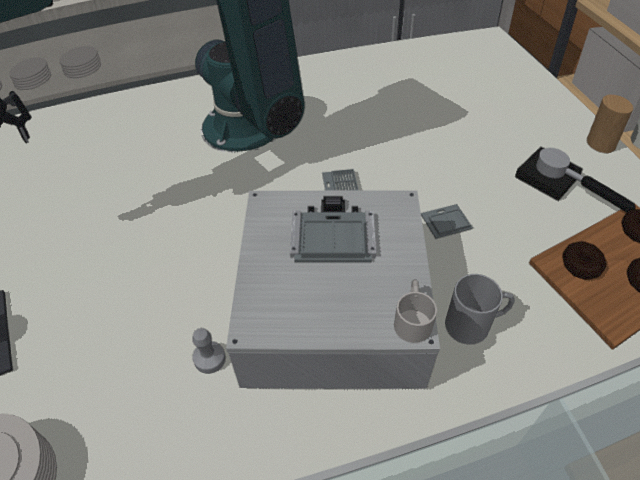

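View pics/top0.png

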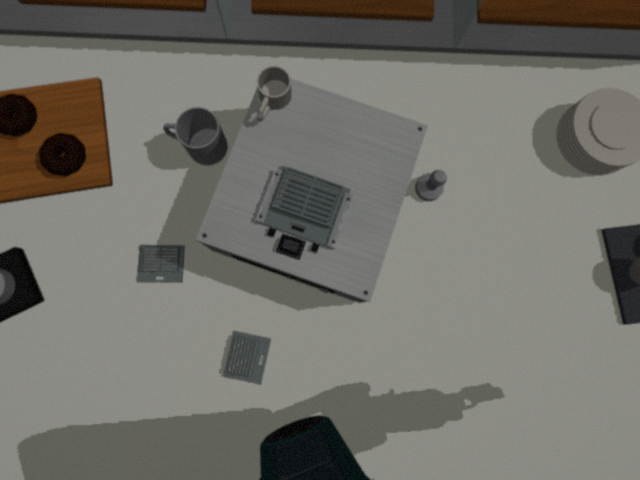

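The cover in the unit is at top (305,205) and scene (335,235). The look-alikes are two smaller plates lying on the counter at top (160,263) and (246,357). Only the one in the unit sits between guides and behind a tab, and it is the largest. Next I'll enlarge it to confirm.

```bash
python3 - <<'E'
import cv2
a=cv2.imread("pics/top0.png")[55:310,190:450];cv2.imwrite("pics/topc.png",cv2.resize(a,None,fx=2.3,fy=2.3,interpolation=cv2.INTER_CUBIC))
a=cv2.imread("pics/scene0.png")[180:280,240:430];cv2.imwrite("pics/scenec.png",cv2.resize(a,None,fx=4,fy=4,interpolation=cv2.INTER_CUBIC))
E
```

```text
(no output)
```

View pics/topc.png

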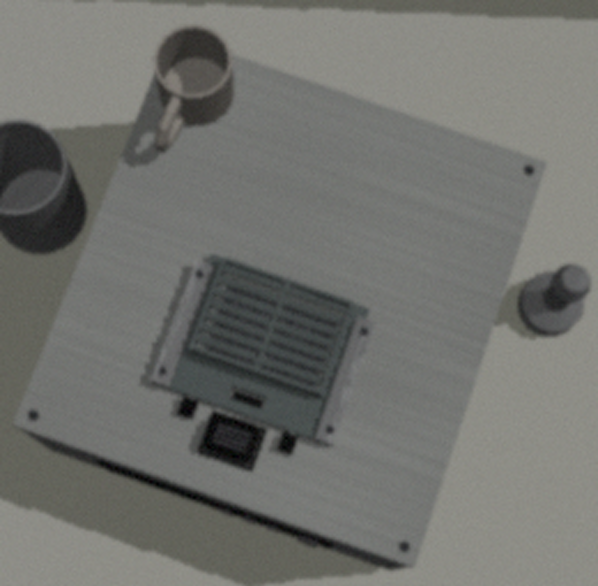

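View pics/scenec.png

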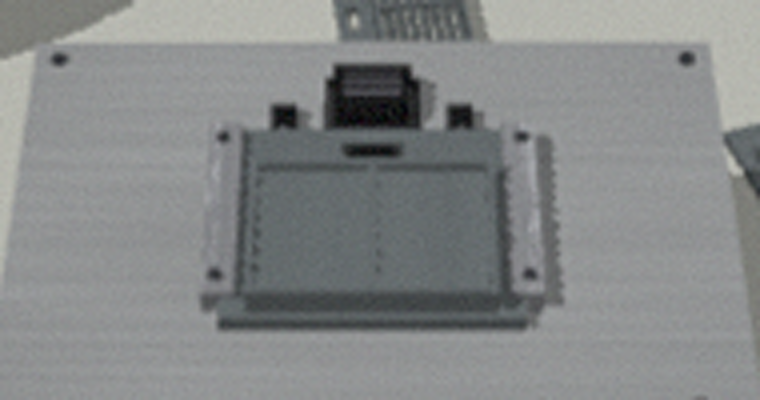

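```bash
cat > h.py <<'E'
import numpy as np,cv2
from station import ctrl
def cam(n):
    m=ctrl.camera_model(n);f=240/np.tan(np.radians(m["fov_y"]/2))
    K=np.array([[f,0,m["cx"]],[0,f,m["cy"]],[0,0,1]]);P=np.array(m["pose"])
    return K,np.array(m["dist"]),P
C={n:cam(n) for n in("scene","top")}
def ray(n,p):
    K,d,P=C[n];u=cv2.undistortPoints(np.array([[p]],float),K,d)[0,0]
    v=P[:3,:3]@np.array([u[0],-u[1],-1]);return P[:3,3],v/np.linalg.norm(v)
def atz(n,p,z):
    o,v=ray(n,p);return o+v*(z-o[2])/v[2]
def tri(ps,pt):
    a,u=ray("scene",ps);b,v=ray("top",pt)
    s=np.linalg.lstsq(np.c_[u,-v],b-a,rcond=None)[0]
    x,y=a+s[0]*u,b+s[1]*v;return (x+y)/2,np.linalg.norm(x-y)
def proj(n,X):
    K,d,P=C[n];c=(np.atleast_2d(X)-P[:3,3])@P[:3,:3]
    c=c*[1,-1,-1];return cv2.projectPoints(c,np.zeros(3),np.zeros(3),K,d)[0][:,0]
E
python3 - <<'E'
from h import *
np.set_printoptions(precision=4,suppress=True)
S=dict(FR=(255,194.75),FL=(411.5,194.75),RR=(235,341.5),RL=(431,341))
T=dict(FR=(365.7,292.8),FL=(204.3,235.4),RR=(420,128.9))
for k in T: print(k,*tri(S[k],T[k]))
print("tab",*tri((333,200.5),(291.3,244.6)))
for k in S: print(k,'scene',atz("scene",S[k],.15),'top',atz("top",T[k],.15) if k in T else '')
E
```

```text
FR [ 0.4219 -0.0391  0.1498] 0.0004255593623467492
FL [0.5134 0.2425 0.1494] 0.0003811154171005872
RR [ 0.7228 -0.1367  0.1501] 4.387812011964408e-05
tab [0.4993 0.091  0.1671] 0.0005797485750759163
FR scene [ 0.4222 -0.0389  0.15  ] top [ 0.4219 -0.0392  0.15  ]
FL scene [0.514 0.242 0.15 ] top [0.5134 0.2426 0.15  ]
RR scene [ 0.7228 -0.1367  0.15  ] top [ 0.7228 -0.1367  0.15  ]
RL scene [0.8127 0.1451 0.15  ] top
```

The FR and FL screws triangulate to z = 0.150 and agree to 0.4 mm, so the deck height checks out. The unit's centre is at (0.618, 0.053) with yaw −18.0°, and the triangulated tab top is within 1.5 mm of where that pose predicts it. The crop confirms the louvred cover between the guides. I'll turn the tool so that tool x is unit y and tool y is unit x, with the claw shut.

```bash
python3 -m pendant '[{"claw":0,"dz":-0.03,"yaw":-10.7},{"claw":0,"yaw":-10.7},{"claw":0,"yaw":-10.7},{"claw":0,"yaw":-10.7},{"claw":0,"yaw":-10.7},{"claw":0,"yaw":-10.7},{"claw":0,"yaw":-10.7},{"claw":0,"yaw":-10.7},{"claw":0,"yaw":-10.7},{"claw":0,"yaw":-10.7},{"claw":0,"yaw":-10.7},{"claw":0,"yaw":-10.7},{"claw":0,"yaw":-7.0},{"claw":0}]' 
cat >> h.py <<'E'
c0=np.array([.6178,.0529,0]);ux=np.array([.95106,-.30902,0]);uy=np.array([.30902,.95106,0])
def st():
    s=ctrl.sense();p=s["tcp_pos"];d=p-c0
    print("t",round(s["clock"],2),"unit xyz mm",np.round([d@ux*1e3,d@uy*1e3,p[2]*1e3],1),"F",np.round(s["force"],1),"w",round(s["width"],4),"xang",round(np.degrees(np.arctan2(*s["ee_rot"][1::-1,0])),2),"tz",np.round(s["ee_rot"][:,2],3))
E
python3 -c "from h import *;st()"
```

```text
t 0.1 unit xyz mm [-185.5 -632.6  208.6] F [-0.7 -0.2 -1. ] w 0.0853 xang -63.43 tz [-0.001  0.002 -1.   ]invalid input at $[0]: expected keys claw, dx, dy, dz, yaw
```

```bash
python3 -m pendant '[{"claw":0,"dx":0,"dy":0,"dz":-0.03,"yaw":-10.7},{"claw":0,"dx":0,"dy":0,"dz":0,"yaw":-10.7},{"claw":0,"dx":0,"dy":0,"dz":0,"yaw":-10.7},{"claw":0,"dx":0,"dy":0,"dz":0,"yaw":-10.7},{"claw":0,"dx":0,"dy":0,"dz":0,"yaw":-10.7},{"claw":0,"dx":0,"dy":0,"dz":0,"yaw":-10.7},{"claw":0,"dx":0,"dy":0,"dz":0,"yaw":-10.7},{"claw":0,"dx":0,"dy":0,"dz":0,"yaw":-10.7},{"claw":0,"dx":0,"dy":0,"dz":0,"yaw":-10.7},{"claw":0,"dx":0,"dy":0,"dz":0,"yaw":-10.7},{"claw":0,"dx":0,"dy":0,"dz":0,"yaw":-10.7},{"claw":0,"dx":0,"dy":0,"dz":0,"yaw":-10.7},{"claw":0,"dx":0,"dy":0,"dz":0,"yaw":-7.0}]' 
python3 -c "from h import *;st()"
```

```text
clock: 1.72
tcp_pos: [0.2459, -0.4916, 0.239]
ee_rot: [[0.305, 0.952, -0.0], [0.952, -0.305, 0.001], [0.001, -0.001, -1.0]]
force: [-0.1, 0.5, -0.5]
width: 0.0005
t 1.73 unit xyz mm [-185.4 -632.8  239. ] F [-0.1  0.5 -0.5] w 0.0005 xang 72.23 tz [-0.     0.001 -1.   ]
```

```bash
python3 -m pendant '[{"claw":0,"dx":0.03,"dy":0,"dz":0,"yaw":0},{"claw":0,"dx":0.05,"dy":0.005,"dz":0,"yaw":0},{"claw":0,"dx":0.05,"dy":0.005,"dz":0,"yaw":0},{"claw":0,"dx":0.05,"dy":0.005,"dz":0,"yaw":0},{"claw":0,"dx":0.05,"dy":0.005,"dz":0,"yaw":0},{"claw":0,"dx":0.05,"dy":0.005,"dz":0,"yaw":0},{"claw":0,"dx":0.05,"dy":0.005,"dz":0,"yaw":0},{"claw":0,"dx":0.05,"dy":0.005,"dz":0,"yaw":0},{"claw":0,"dx":0.05,"dy":0.005,"dz":0,"yaw":0},{"claw":0,"dx":0.05,"dy":0.005,"dz":0,"yaw":0},{"claw":0,"dx":0.05,"dy":0.005,"dz":0,"yaw":0},{"claw":0,"dx":0.05,"dy":0.005,"dz":0,"yaw":0},{"claw":0,"dx":0.05,"dy":0.004,"dz":0,"yaw":0},{"claw":0,"dx":0.003,"dy":0,"dz":0,"yaw":0},{"claw":0,"dx":0,"dy":0,"dz":0,"yaw":0}]' 
python3 -c "from h import *;st()"
```

```text
clock: 3.6
tcp_pos: [0.4977, 0.0916, 0.2391]
ee_rot: [[0.309, 0.951, -0.001], [0.951, -0.309, -0.001], [-0.001, -0.001, -1.0]]
force: [-0.8, -1.0, -0.0]
width: -0.0001
t 3.6 unit xyz mm [-126.2   -0.3  239.1] F [-0.8 -1.  -0. ] w -0.0001 xang 72.01 tz [-0.001 -0.001 -1.   ]
```

Aligned over the tab. I'll come down to just above the pad and check with a picture.

```bash
python3 -m pendant '[{"claw":0,"dx":0,"dy":0,"dz":0.03,"yaw":0},{"claw":0,"dx":0,"dy":0,"dz":0.03,"yaw":0},{"claw":0,"dx":0,"dy":0,"dz":0.008,"yaw":0},{"claw":0,"dx":0,"dy":0,"dz":0,"yaw":0}]' 
python3 - <<'E'
from h import *
st()
for n in("scene","top"):
    im=ctrl.camera(n)[:,:,::-1]
    x,y=(240,150) if n=="scene" else (200,140)
    cv2.imwrite(f"pics/{n}1.png",cv2.resize(im[y:y+130,x:x+190],None,fx=4,fy=4,interpolation=cv2.INTER_CUBIC))
E
```

```text
clock: 4.1
tcp_pos: [0.4978, 0.0908, 0.1718]
ee_rot: [[0.311, 0.95, -0.0], [0.95, -0.311, -0.0], [-0.0, -0.0, -1.0]]
force: [-0.1, -0.9, 0.0]
width: -0.0001
t 4.1 unit xyz mm [-125.8   -1.   171.8] F [-0.1 -0.9  0. ] w -0.0001 xang 71.89 tz [-0. -0. -1.]
```

View pics/scene1.png

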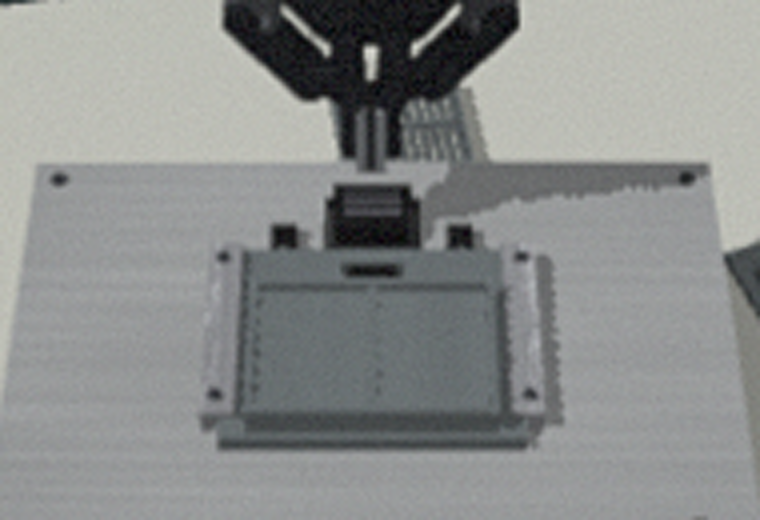

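View pics/top1.png

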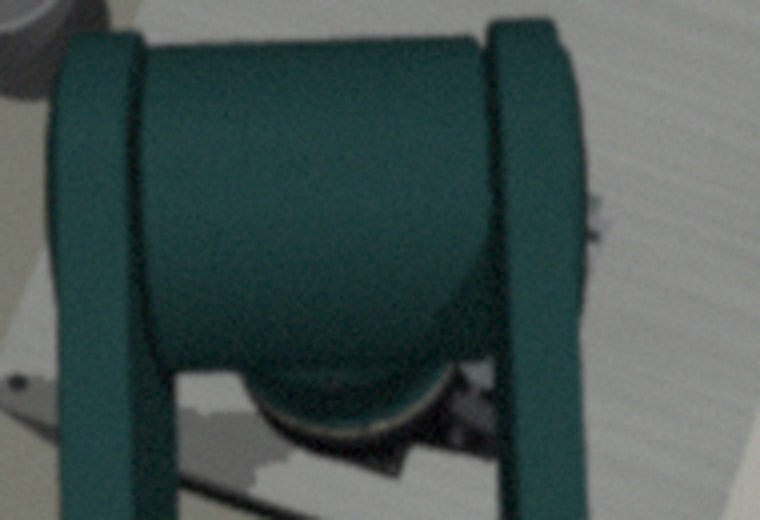

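```bash
python3 - <<'E'
from h import *
s=ctrl.sense();p=s["tcp_pos"]
def cr(X): return ((proj("scene",X)-[240,150])*4+1.5).round(1)
print("tcp",cr(p))
for dy in(-11,11): print(dy,cr(p+ux*dy/1e3))
for x in(-139,-126,-113): print("tab",x,cr(c0+ux*x/1e3+[0,0,.166]))
E
```

```text
tcp [[373.2 193. ]]
-11 [[373.2 176.1]]
11 [[373.2 210.3]]
tab -139 [[373.9 183. ]]
tab -126 [[373.8 203. ]]
tab -113 [[373.8 223.4]]
```

The fingertip shows at scene crop (371,172), but the TCP should project to about (373,193), with its near face at 210. The tab itself projects where it should. Before pressing, I'll take a fresh full picture to check this.

```bash
python3 - <<'E'
from h import *
st()
im=ctrl.camera("scene")[:,:,::-1]
cv2.imwrite("pics/scene2.png",cv2.resize(im[120:220,270:400],None,fx=6,fy=6,interpolation=cv2.INTER_CUBIC))
st()
p=ctrl.sense()["tcp_pos"]
for z in(0,10,20,30,40,60): print(z,(proj("scene",p+ux*.011+[0,0,z/1e3])-[270,120])*6+2.5)
E
```

```text
t 4.2 unit xyz mm [-125.1   -0.3  173.3] F [ 0.1  0.7 -0.9] w 0.0001 xang 71.92 tz [ 0.003  0.    -1.   ]
t 4.25 unit xyz mm [-1.250e+02 -1.000e-01  1.735e+02] F [-0.  -0.9  0.5] w 0.0002 xang 71.94 tz [ 0.003  0.    -1.   ]
0 [[380.67083162 495.37567786]]
10 [[380.59895981 471.57745992]]
20 [[380.52523341 447.41290705]]
30 [[380.44959409 422.87476962]]
40 [[380.37198133 397.95565583]]
60 [[380.2105817  346.94421971]]
```

View pics/scene2.png

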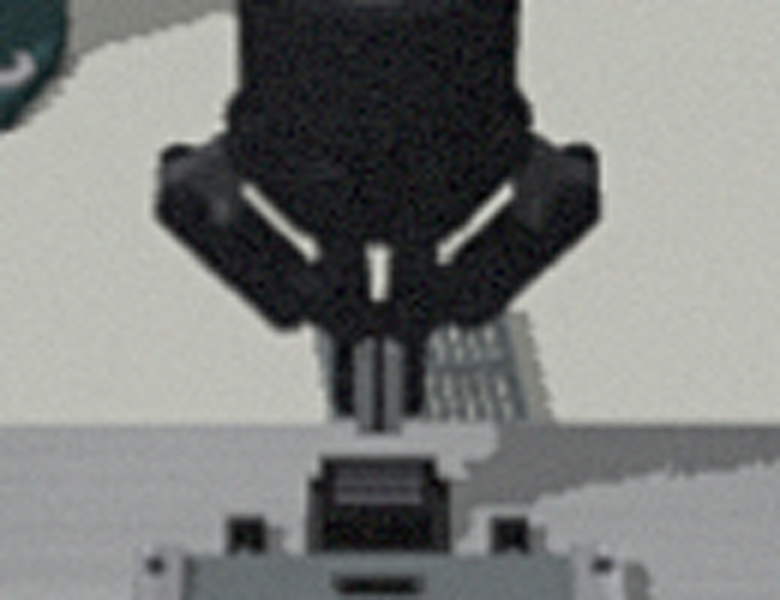

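```bash
python3 - <<'E'
from h import *
p=np.array([.2458,-.4914,.2086])
R=np.array([[.447,-.894,0],[-.894,-.447,0],[0,0,-1]])
print((proj("scene",p)),proj("scene",p+[0,0,.013]),[proj("scene",p+[0,0,.013]+R[:,0]*s) for s in(-.05,.05)],proj("top",p))
im=cv2.imread("pics/scene0.png")
cv2.imwrite("pics/s0c.png",cv2.resize(im[70:170,0:100],None,fx=6,fy=6,interpolation=cv2.INTER_CUBIC))
im=ctrl.camera("top")[:,:,::-1];cv2.imwrite("pics/top2.png",im)
im=ctrl.camera("scene")[:,:,::-1];cv2.imwrite("pics/scene3.png",im)
st()
E
```

```text
[[ 11.84167897 166.28720205]] [[  9.19123193 161.33086338]] [array([[ 31.7950598 , 149.10262027]]), array([[-13.66489139, 173.98986402]])] [[661.0825902  413.54439495]]
t 4.35 unit xyz mm [-1.252e+02  1.000e-01  1.732e+02] F [-0.8 -0.2  0.4] w -0.0001 xang 71.96 tz [ 0.003  0.    -1.   ]
```

View pics/s0c.png

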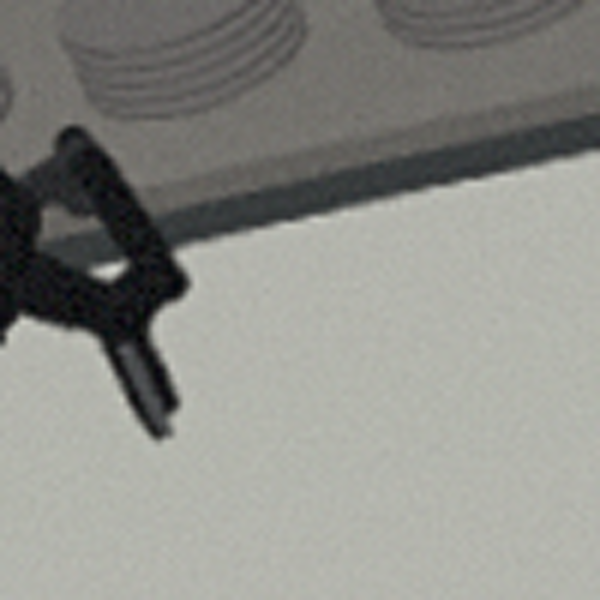

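View pics/top2.png

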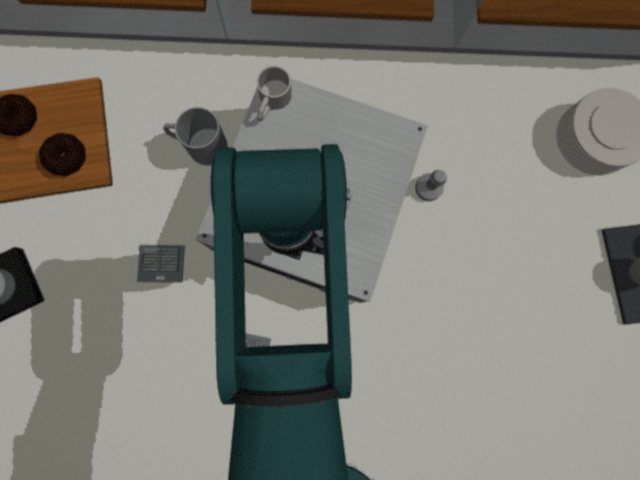

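View pics/scene3.png

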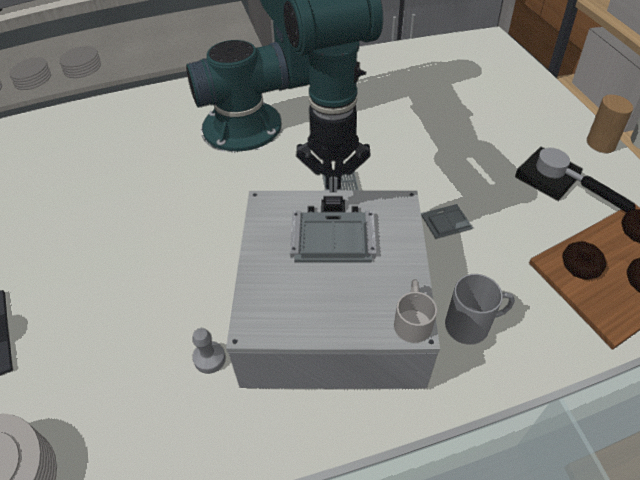

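```bash
python3 - <<'E'
from h import *
print("base",proj("scene",[[0,0,0],[0.085,0,0],[0,-.085,0],[0,.085,0],[0,0,.1]]))
E
python3 -m pendant '[{"claw":0,"dx":0,"dy":0,"dz":0.005,"yaw":0},{"claw":0,"dx":0,"dy":0,"dz":0.002,"yaw":0},{"claw":0,"dx":0,"dy":0,"dz":0,"yaw":0}]' 
python3 - <<'E'
from h import *
st()
im=ctrl.camera("scene")[:,:,::-1]
cv2.imwrite("pics/scene4.png",cv2.resize(im[120:220,270:400],None,fx=6,fy=6,interpolation=cv2.INTER_CUBIC))
cv2.imwrite("pics/base.png",cv2.resize(im[30:160,180:310],None,fx=4,fy=4,interpolation=cv2.INTER_CUBIC))
E
```

```text
base [[241.73480734 126.01490478]
 [248.21064767 145.34748259]
 [209.93004263 132.61132719]
 [273.04529196 119.66444685]
 [236.91428848  93.99220813]]
clock: 4.72
tcp_pos: [0.4978, 0.0918, 0.1643]
ee_rot: [[0.309, 0.951, -0.001], [0.951, -0.309, -0.0], [-0.0, -0.001, -1.0]]
force: [-0.1, -0.2, 0.8]
width: 0.0001
t 4.72 unit xyz mm [-1.261e+02 -1.000e-01  1.643e+02] F [-0.1 -0.2  0.8] w 0.0001 xang 71.98 tz [-0.001 -0.    -1.   ]
```

View pics/scene4.png

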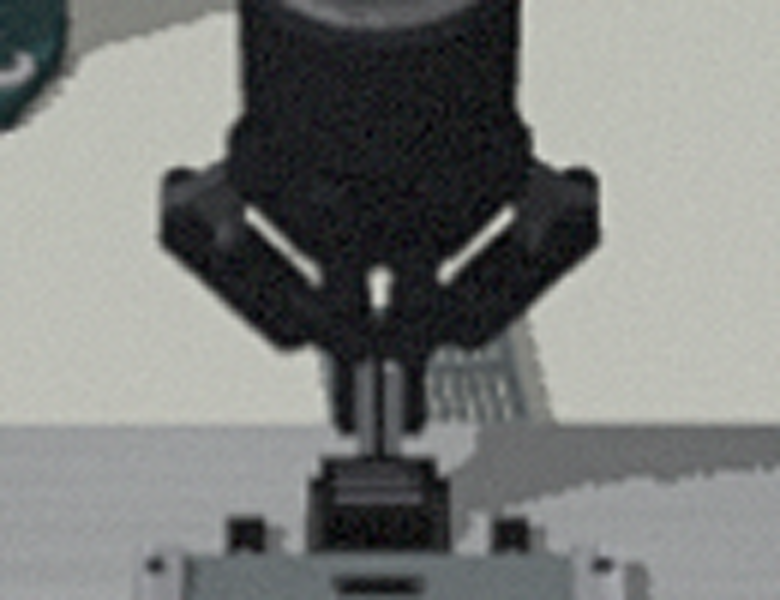

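View pics/base.png

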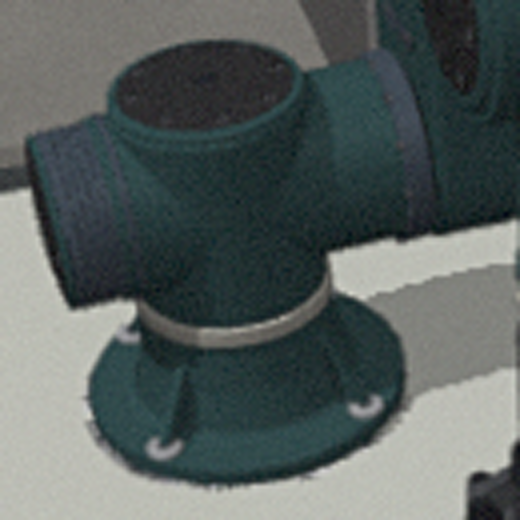

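Contact with the pad was expected at z = 0.166, yet there is no force at 0.164, so the fingertip sits either higher or farther forward than the TCP reading says. I'll go down 4 mm more and see whether the tab hides the tip or the tip hides the tab.

```bash
python3 -m pendant '[{"claw":0,"dx":0,"dy":0,"dz":0.004,"yaw":0},{"claw":0,"dx":0,"dy":0,"dz":0,"yaw":0}]' 
python3 - <<'E'
from h import *
st()
im=ctrl.camera("scene")[:,:,::-1]
cv2.imwrite("pics/scene5.png",cv2.resize(im[160:220,290:380],None,fx=8,fy=8,interpolation=cv2.INTER_CUBIC))
E
```

```text
clock: 5.03
tcp_pos: [0.4978, 0.0917, 0.1602]
ee_rot: [[0.309, 0.951, -0.001], [0.951, -0.309, -0.0], [-0.0, -0.001, -1.0]]
force: [0.4, -0.1, 0.4]
width: -0.0001
t 5.03 unit xyz mm [-126.2   -0.2  160.2] F [ 0.4 -0.1  0.4] w -0.0001 xang 71.97 tz [-0.001 -0.    -1.   ]
```

View pics/scene5.png

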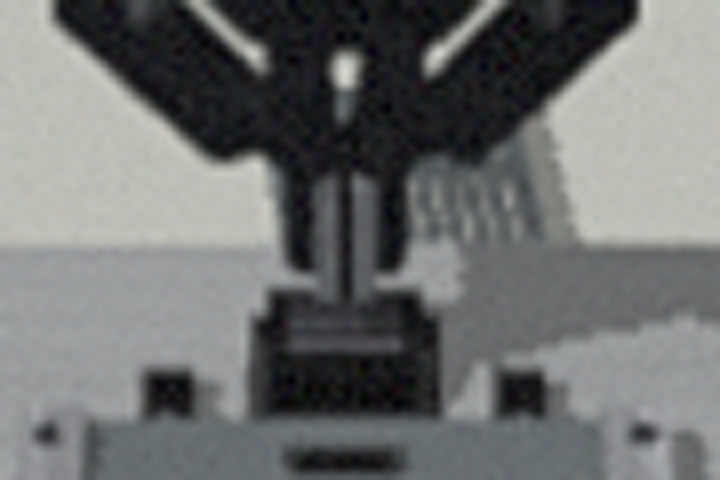

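The tip, at crop (345,303), now covers the far edge of the tab, so it is above the pad, roughly 15–20 mm up. That puts the real fingertip above the reported TCP. I'll keep going down gently and watch the force.

```bash
python3 -m pendant '[{"claw":0,"dx":0,"dy":0,"dz":0.004,"yaw":0},{"claw":0,"dx":0,"dy":0,"dz":0.003,"yaw":0},{"claw":0,"dx":0,"dy":0,"dz":0,"yaw":0}]' 
python3 - <<'E'
from h import *
st()
im=ctrl.camera("scene")[:,:,::-1]
cv2.imwrite("pics/scene6.png",cv2.resize(im[160:220,290:380],None,fx=8,fy=8,interpolation=cv2.INTER_CUBIC))
E
```

```text
clock: 5.45
tcp_pos: [0.4978, 0.0917, 0.1532]
ee_rot: [[0.31, 0.951, -0.001], [0.951, -0.31, -0.0], [-0.0, -0.001, -1.0]]
force: [0.6, 1.0, -0.7]
width: 0.0005
t 5.45 unit xyz mm [-126.1   -0.2  153.2] F [ 0.6  1.  -0.7] w 0.0005 xang 71.97 tz [-0.001 -0.    -1.   ]
```

View pics/scene6.png

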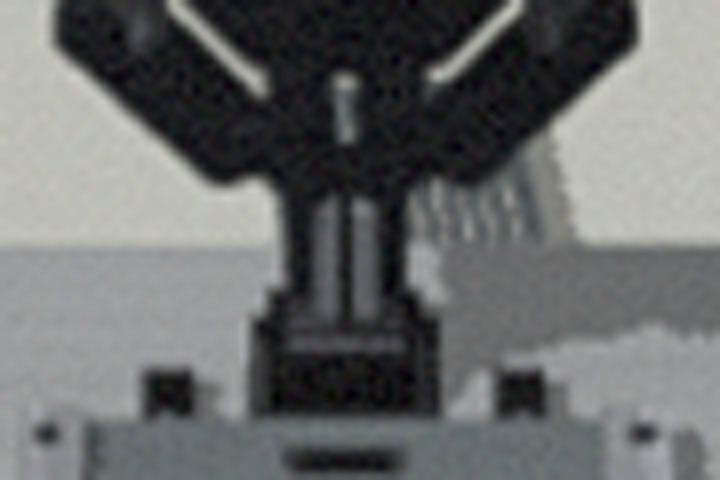

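```bash
for i in 1; do python3 -m pendant '[{"claw":0,"dx":0,"dy":0,"dz":0.003,"yaw":0},{"claw":0,"dx":0,"dy":0,"dz":0,"yaw":0}]'; done
```

```text
clock: 5.75
tcp_pos: [0.4979, 0.0917, 0.1504]
ee_rot: [[0.309, 0.951, -0.001], [0.951, -0.309, -0.0], [-0.0, -0.0, -1.0]]
force: [0.0, -0.8, -0.7]
width: 0.0001
```

```bash
python3 -m pendant '[{"claw":0,"dx":0,"dy":0,"dz":0.003,"yaw":0},{"claw":0,"dx":0,"dy":0,"dz":0,"yaw":0}]'
```

```text
clock: 6.0
tcp_pos: [0.4978, 0.0917, 0.1473]
ee_rot: [[0.309, 0.951, -0.001], [0.951, -0.309, -0.0], [-0.0, -0.001, -1.0]]
force: [0.1, -0.5, 0.5]
width: -0.0002
```

```bash
python3 -m pendant '[{"claw":0,"dx":0,"dy":0,"dz":0.003,"yaw":0},{"claw":0,"dx":0,"dy":0,"dz":0,"yaw":0}]'
python3 - <<'E'
from h import *
st()
im=ctrl.camera("scene")[:,:,::-1]
cv2.imwrite("pics/scene7.png",cv2.resize(im[160:220,290:380],None,fx=8,fy=8,interpolation=cv2.INTER_CUBIC))
E
```

```text
clock: 6.25
tcp_pos: [0.498, 0.0918, 0.1445]
ee_rot: [[0.309, 0.951, -0.0], [0.951, -0.309, -0.0], [-0.0, -0.0, -1.0]]
force: [0.6, 0.8, -0.2]
width: -0.0005
t 6.25 unit xyz mm [-1.260e+02 -1.000e-01  1.445e+02] F [ 0.6  0.8 -0.2] w -0.0005 xang 71.97 tz [-0. -0. -1.]
```

View pics/scene7.png

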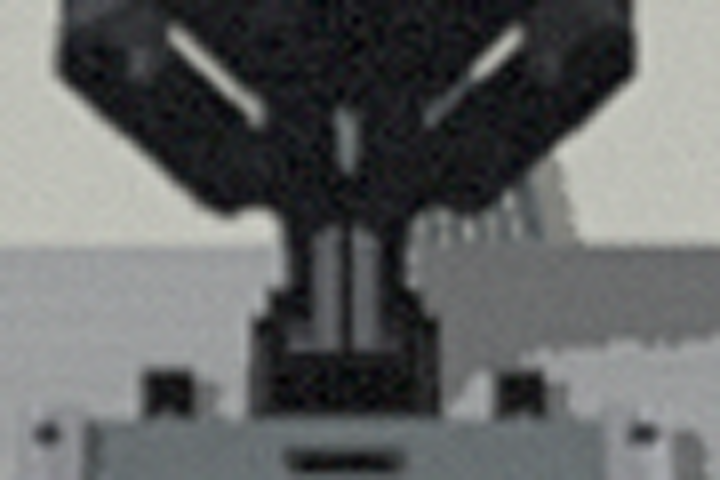

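```bash
python3 -m pendant '[{"claw":0,"dx":0,"dy":0,"dz":0.003,"yaw":0},{"claw":0,"dx":0,"dy":0,"dz":0,"yaw":0}]'
```

```text
clock: 6.55
tcp_pos: [0.4981, 0.0918, 0.142]
ee_rot: [[0.309, 0.951, 0.001], [0.951, -0.309, -0.0], [0.0, 0.001, -1.0]]
force: [-1.2, 0.8, 3.1]
width: 0.0
```

```bash
python3 -m pendant '[{"claw":0,"dx":0,"dy":0,"dz":0.002,"yaw":0},{"claw":0,"dx":0,"dy":0,"dz":0,"yaw":0}]'
```

```text
clock: 6.8
tcp_pos: [0.4981, 0.0917, 0.1399]
ee_rot: [[0.309, 0.951, 0.0], [0.951, -0.309, -0.0], [0.0, 0.0, -1.0]]
force: [-1.2, -0.0, 3.5]
width: -0.0003
```

Contact at TCP z ≈ 0.1425, so the fingertip sits about 23 mm above the reported TCP. I'll press the tab home.

```bash
python3 -m pendant '[{"claw":0,"dx":0,"dy":0,"dz":0.002,"yaw":0},{"claw":0,"dx":0,"dy":0,"dz":0.002,"yaw":0},{"claw":0,"dx":0,"dy":0,"dz":0,"yaw":0}]'
python3 - <<'E'
from h import *
st()
im=ctrl.camera("scene")[:,:,::-1]
cv2.imwrite("pics/scene8.png",cv2.resize(im[160:270,280:390],None,fx=5.4,fy=5.4,interpolation=cv2.INTER_CUBIC))
E
```

```text
clock: 7.18
tcp_pos: [0.4981, 0.0918, 0.1363]
ee_rot: [[0.309, 0.951, 0.001], [0.951, -0.309, 0.0], [0.0, 0.001, -1.0]]
force: [-2.2, -0.2, 6.4]
width: -0.0001
t 7.17 unit xyz mm [-125.8    0.   136.3] F [-2.2 -0.2  6.4] w -0.0001 xang 71.98 tz [ 0.001  0.    -1.   ]
```

View pics/scene8.png

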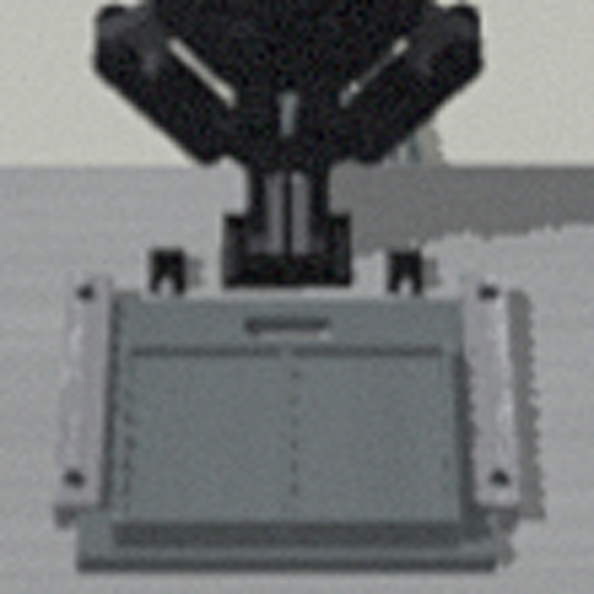

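The cover has sprung rearward: a strip of deck now shows at crop (290,290) between the bezel and the flange. I'll lift, move 43 mm to the rear, and come down over the ledge with the tip about 12 mm above the deck.

```bash
python3 -m pendant '[{"claw":0,"dx":0,"dy":0,"dz":-0.012,"yaw":0},{"claw":0,"dx":0,"dy":0,"dz":-0.012,"yaw":0},{"claw":0,"dx":0,"dy":0.02,"dz":0,"yaw":0},{"claw":0,"dx":0,"dy":0.022,"dz":0,"yaw":0},{"claw":0,"dx":0,"dy":0,"dz":0.01,"yaw":0},{"claw":0,"dx":0,"dy":0,"dz":0.006,"yaw":0},{"claw":0,"dx":0,"dy":0,"dz":0,"yaw":0}]'
python3 - <<'E'
from h import *
st()
im=ctrl.camera("scene")[:,:,::-1]
cv2.imwrite("pics/scene9.png",cv2.resize(im[160:270,280:390],None,fx=5.4,fy=5.4,interpolation=cv2.INTER_CUBIC))
E
```

```text
clock: 8.1
tcp_pos: [0.5366, 0.079, 0.1425]
ee_rot: [[0.309, 0.951, -0.003], [0.951, -0.309, -0.0], [-0.001, -0.003, -1.0]]
force: [-0.3, -0.0, 0.6]
width: -0.0
t 8.1 unit xyz mm [-85.3  -0.3 142.5] F [-0.3 -0.   0.6] w -0.0 xang 72.0 tz [-0.003 -0.    -1.   ]
```

View pics/scene9.png

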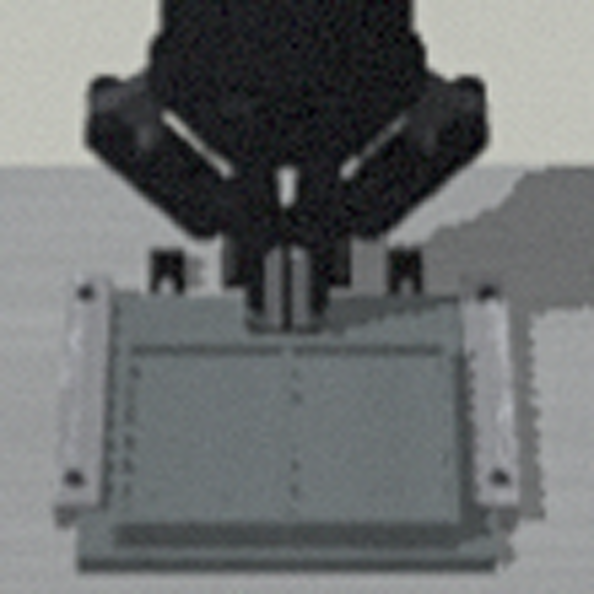

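```bash
python3 -m pendant '[{"claw":0,"dx":0,"dy":0,"dz":0.0035,"yaw":0},{"claw":0,"dx":0,"dy":0.006,"dz":0,"yaw":0},{"claw":0,"dx":0,"dy":0.006,"dz":0,"yaw":0},{"claw":0,"dx":0,"dy":0.008,"dz":0,"yaw":0},{"claw":0,"dx":0,"dy":0.008,"dz":0,"yaw":0}]'
python3 - <<'E'
from h import *
st()
im=ctrl.camera("scene")[:,:,::-1]
cv2.imwrite("pics/scene10.png",cv2.resize(im[160:270,280:390],None,fx=5.4,fy=5.4,interpolation=cv2.INTER_CUBIC))
E
```

```text
clock: 8.78
tcp_pos: [0.5652, 0.0699, 0.1402]
ee_rot: [[0.31, 0.951, -0.0], [0.951, -0.31, 0.0], [-0.0, -0.0, -1.0]]
force: [-2.1, 1.0, 0.8]
width: 0.0001
t 8.78 unit xyz mm [-5.530e+01 -1.000e-01  1.402e+02] F [-2.1  1.   0.8] w 0.0001 xang 71.97 tz [-0.  0. -1.]
```

View pics/scene10.png

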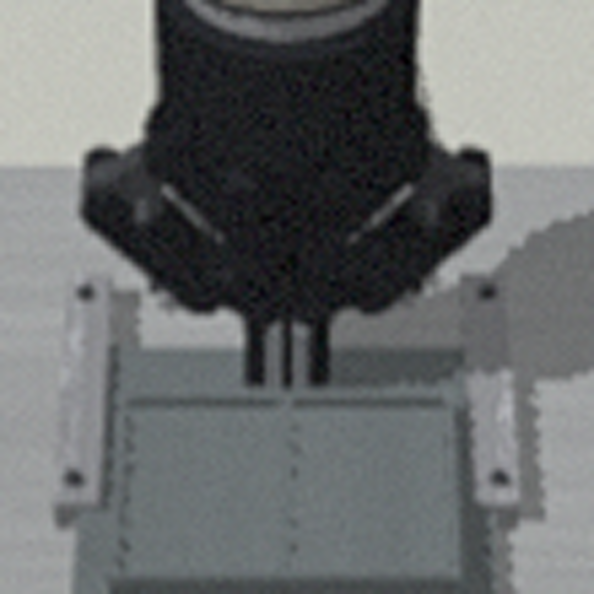

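The cover slides squarely on, with its flange edge now at crop y ≈ 350 and about 2 N of push. I'll carry on.

```bash
python3 -m pendant '[{"claw":0,"dx":0,"dy":0.008,"dz":0,"yaw":0},{"claw":0,"dx":0,"dy":0.008,"dz":0,"yaw":0},{"claw":0,"dx":0,"dy":0.008,"dz":0,"yaw":0},{"claw":0,"dx":0,"dy":0.008,"dz":0,"yaw":0},{"claw":0,"dx":0,"dy":0.008,"dz":0,"yaw":0},{"claw":0,"dx":0,"dy":0.008,"dz":0,"yaw":0},{"claw":0,"dx":0,"dy":0.008,"dz":0,"yaw":0},{"claw":0,"dx":0,"dy":0.008,"dz":0,"yaw":0},{"claw":0,"dx":0,"dy":0.006,"dz":0,"yaw":0},{"claw":0,"dx":0,"dy":0.003,"dz":0,"yaw":0},{"claw":0,"dx":0,"dy":0,"dz":0,"yaw":0}]'
python3 - <<'E'
from h import *
st()
im=ctrl.camera("scene")[:,:,::-1]
cv2.imwrite("pics/scene11.png",cv2.resize(im[180:360,220:450],None,fx=3.3,fy=3.3,interpolation=cv2.INTER_CUBIC))
E
```

```text
clock: 10.2
tcp_pos: [0.6346, 0.0473, 0.1402]
ee_rot: [[0.31, 0.951, 0.001], [0.951, -0.31, -0.0], [-0.0, 0.001, -1.0]]
force: [0.3, 0.7, -0.1]
width: 0.0003
t 10.2 unit xyz mm [ 17.7  -0.2 140.2] F [ 0.3  0.7 -0.1] w 0.0003 xang 71.96 tz [ 0.001 -0.    -1.   ]
```

View pics/scene11.png

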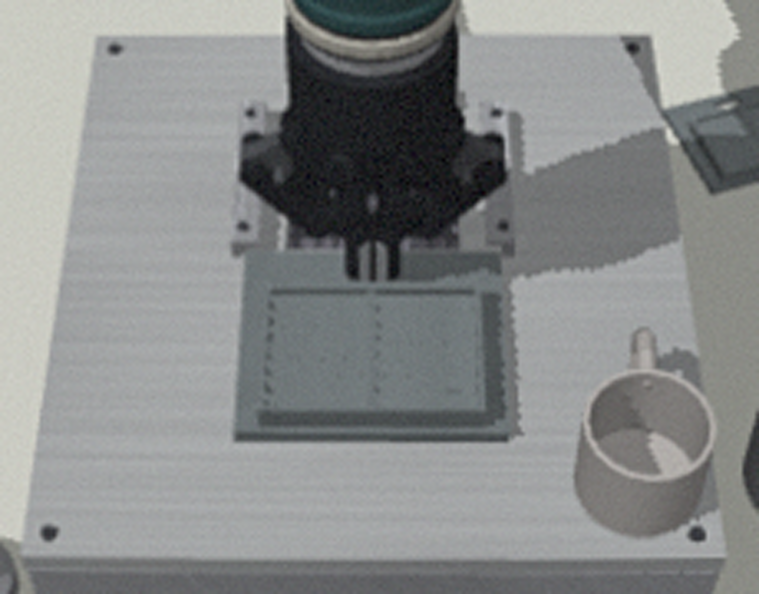

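```bash
python3 - <<'E'
from h import *
for n,p,z in(("rearR",(235,440),.15),("rearL",(508,438),.15),("frontR",(246,250),.158),("frontL",(500,252),.158)):
    q=atz("scene",(220+p[0]/3.3,180+p[1]/3.3),z)-c0
    print(n,q@ux*1e3,q@uy*1e3)
E
```

```text
rearR 107.05602866052172 -65.15831076507365
rearL 105.72805888924822 64.04021537412115
frontR -2.5245536218239257 -64.67831147253706
frontL -1.220300239693534 64.57189080513004
```

The cover's origin is at about 52 mm. I'll push 18 mm more for margin (rear edge limit 115), then back off and lift clear.

```bash
python3 -m pendant '[{"claw":0,"dx":0,"dy":0.005,"dz":0,"yaw":0},{"claw":0,"dx":0,"dy":0.005,"dz":0,"yaw":0},{"claw":0,"dx":0,"dy":0.005,"dz":0,"yaw":0},{"claw":0,"dx":0,"dy":0.003,"dz":0,"yaw":0},{"claw":0,"dx":0,"dy":0,"dz":0,"yaw":0},{"claw":0,"dx":0,"dy":0,"dz":0,"yaw":0},{"claw":0,"dx":0,"dy":-0.006,"dz":0,"yaw":0},{"claw":0,"dx":0,"dy":0,"dz":-0.02,"yaw":0},{"claw":0,"dx":0,"dy":0,"dz":-0.05,"yaw":0},{"claw":0,"dx":0,"dy":-0.05,"dz":-0.05,"yaw":0},{"claw":0,"dx":0,"dy":-0.05,"dz":-0.03,"yaw":0},{"claw":0,"dx":-0.05,"dy":-0.05,"dz":0,"yaw":0},{"claw":0,"dx":-0.06,"dy":-0.05,"dz":0,"yaw":0},{"claw":0,"dx":-0.06,"dy":0,"dz":0,"yaw":0},{"claw":0,"dx":-0.06,"dy":0,"dz":0,"yaw":0},{"claw":0,"dx":0,"dy":0,"dz":0,"yaw":0},{"claw":0,"dx":0,"dy":0,"dz":0,"yaw":0}]'
python3 - <<'E'
from h import *
st()
for n in("scene","top"):
    im=ctrl.camera(n)[:,:,::-1];cv2.imwrite(f"pics/{n}12.png",im)
im=cv2.imread("pics/scene12.png")
cv2.imwrite("pics/scene12c.png",cv2.resize(im[180:360,220:450],None,fx=3.3,fy=3.3,interpolation=cv2.INTER_CUBIC))
E
```

```text
clock: 12.38
tcp_pos: [0.41, -0.1025, 0.2845]
ee_rot: [[0.31, 0.951, 0.001], [0.951, -0.31, 0.0], [0.001, 0.001, -1.0]]
force: [1.3, 0.7, 0.1]
width: 0.0001
t 12.38 unit xyz mm [-149.6 -212.   284.5] F [1.3 0.7 0.1] w 0.0001 xang 71.94 tz [ 0.001  0.    -1.   ]
```

View pics/scene12c.png

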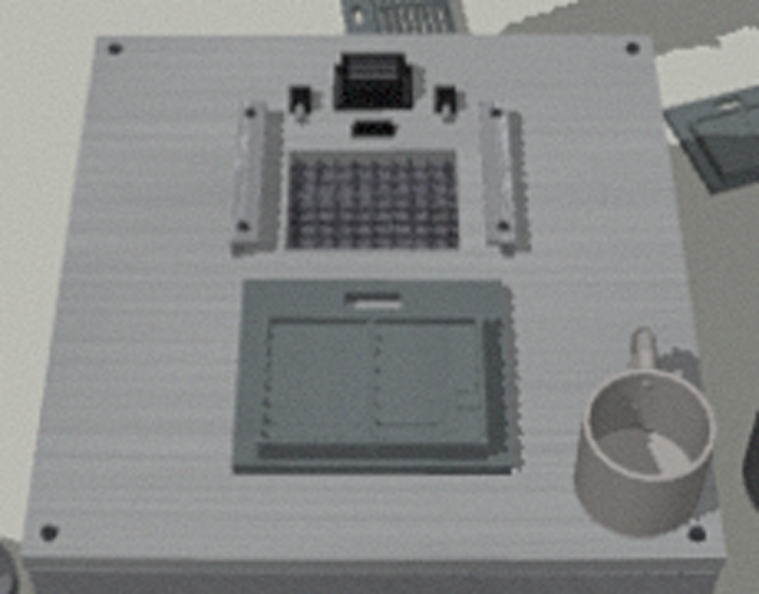

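View pics/top12.png

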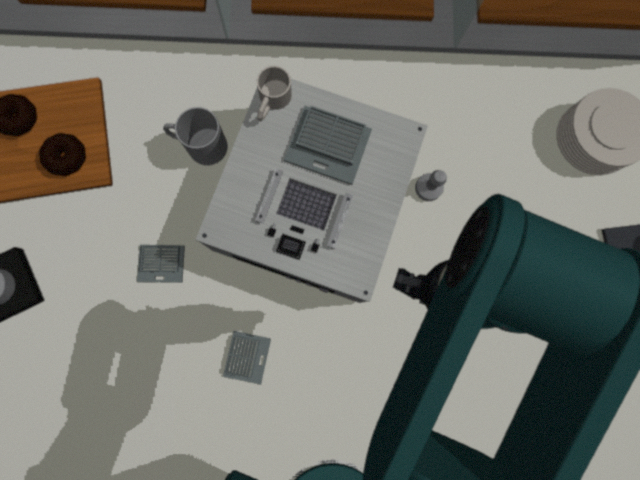

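The cover lies clear of the guides and square on the deck: flange front at scene crop y ≈ 280, guide ends at y ≈ 252, rear edge at y ≈ 472 with deck behind it. The tab is back at its resting height (top edge at image row 196, as before), and the cup, jug and tamper are where they were.

```bash
python3 - <<'E'
from h import *
for n,p,z in(("rearR",(233,472),.15),("rearL",(512,472),.15),("frontR",(246,280),.158),("frontL",(501,282),.158)):
    q=atz("scene",(220+p[0]/3.3,180+p[1]/3.3),z)-c0
    print(n,(q@ux*1e3).round(1),(q@uy*1e3).round(1))
a=cv2.imread("pics/top0.png");b=cv2.imread("pics/top12.png")
for k,(x,y) in dict(cup=(245,60),jug=(160,95),tamper=(410,160)).items():
    print(k,cv2.absdiff(a[y:y+70,x:x+50],b[y:y+70,x:x+50]).mean())
s=ctrl.sense();print(abs(s["dq"]).max())
ctrl.sign_off()
E
```

```text
rearR 124.8 -65.2
rearL 124.6 65.0
frontR 16.9 -63.7
frontL 18.2 64.2
cup 22.188190476190478
jug 19.79504761904762
tamper 26.17304761904762
0.7659709110744113
the job is handed in; nothing more can be done
```

```bash
python3 - <<'E'
import cv2,numpy as np
a=cv2.imread("pics/top0.png",0).astype(np.float32);b=cv2.imread("pics/top12.png",0).astype(np.float32)
print(a.mean(),b.mean())
for k,(x,y) in dict(cup=(245,60),jug=(160,95),tamper=(410,160)).items():
    print(k,cv2.phaseCorrelate(cv2.GaussianBlur(a[y:y+70,x:x+50],(0,0),1),cv2.GaussianBlur(b[y:y+70,x:x+50],(0,0),1)))
E
```

```text
111.45364 117.285194
cup ((0.08990196060837974, 0.27921195265786025), 1.0420553755760193)
jug ((0.03157265872141224, 0.024439683951186453), 0.9955540257692337)
tamper ((0.00017785754711141522, -0.009860055693643233), 1.0589497237735324)
```

The filter is uncovered and the job is handed in at about 12.5 s. With closed fingertips I pressed the snap tab in until the cover sprang loose. I then pushed the cover by its hood wall along the guides and onto the rear deck, backed off and lifted clear.

**Final checks**
- **Cover:** its origin is about 70 mm behind the unit's origin, so it is fully out of the guides. It lies square and flat, with its rear edge about 45 mm short of the deck edge.
- **Tab:** it looks back at its resting height in the picture.
- **Cup, jug and tamper:** each had shifted less than 0.3 pixel in the top view.
- **Robot:** it is touching nothing, and the force reading was near zero.

**What disagreed**
- **Fingertip height:** the real fingertip sat about 23 mm above the reported TCP. Contact with the tab came at TCP z = 0.1425 instead of 0.166. I noticed this in the scene picture and by feel, and corrected for it.
- **Picture comparison:** a plain brightness comparison of the before and after pictures differed by about 20 grey levels. The picture's brightness had changed, so I checked alignment instead, after handing in. That showed nothing had moved.

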